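Unplug the water filter's insert and stand it to dry

TASK

Take the steel filter insert out of the quick coupling on the water filter: press the collar of the coupling's sprung sleeve down to its stop until the insert is released, pull the insert out and let the sleeve snap back up. Then stand the insert, nipple down, fully home in the free hole of the drying stand and let go. Work gently (never more than about 20 N on the sleeve, on the locked insert, or when seating the insert), and leave everything else as it stands.

Things in the scene. Friction and masses are not known exactly. Their poses are not given: they have to be found in the camera images.
- insert_grip (a point): Steel filter insert, a round stick 76 mm long, 0.10 to 0.16 kg, plugged upright in the quick coupling on top of the water filter, with about 1 mm of play. This point: on its axis (z up), in the middle of its round grip, which is 24 mm thick and runs from 25 mm below to 21 mm above this point. Its foot is 55 mm below this point
- insert_foot (a point): Foot of the insert's nipple, on its axis, slightly chamfered, inside the coupling at the start. The nipple is 19 mm in diameter with a locking groove. An ejector in the coupling lifts an unlocked insert 9 mm within half a second; then it is pulled straight up (drag of some N). After 5 mm more the sleeve snaps forward by itself; 41 mm above its start the foot is clear of the highest collar
- sleeve_top (a point): Top of the coupling's sprung sleeve, on its axis, 88 mm above the counter at rest; moves with it. A flat round press collar, 54 mm outside, 30 mm opening, 6 mm thick, is tight on the sleeve, screwed to a height that differs each time and is not measured: its upper face lies 0 to 7 mm above this point. The insert's grip stands out of it. No other part is in the way of pressing it
- sleeve (a joint): Retraction of the sleeve, m: 0 forward (up, at rest), 0.009 down on its hard stop. Press the collar straight down; the spring takes about 5 N at first and 11 N at the stop. The insert is unlocked only in about the last millimetre; once the ejector has lifted it, its side holds the sleeve some 7.5 mm down. If the sleeve comes up before that, it locks again
- unit: The fixed water filter: white round housing, 140 mm in diameter and 45 mm high, with the steel coupling upright in the middle of its top. Origin: middle of its underside, on the coupling's axis
- stand: The fixed drying stand, a wooden block 75 x 140 x 40 mm high with two holes along its length (its y axis); one is free, the other holds the spare. Origin: middle of its underside
- stand_hole (a point): Centre of the mouth of the stand's free hole, on the stand's upper face. The hole is round, 21.4 mm in diameter with a 2 mm chamfer, 25 mm deep with a flat floor. The spare's hole is 75 mm away along this point's -y axis. An insert fully home has its grip point 30 mm above this point; play lets it lean a few degrees
- spare_mid (a point): Shorter spare insert, 58 mm long, 24 mm in diameter at the grip, standing in the stand's other hole; this point is on its axis half-way up. To be left alone
- spoon: Steel serving spoon with a wooden handle, 170 mm long, lying on the counter between filter and stand; origin at the middle of its underside; bystander
- mill: Small wooden pepper mill, 48 mm in diameter and 66 mm high, origin under its foot; bystander
- mug: White mug, 76 mm in diameter and 85 mm high, origin under its foot; bystander
- bowl: Wooden bowl, 150 mm in diameter and 55 mm high, origin under its foot; bystander

How it is judged:
On the way, in this order (a step that is already met when the one before it is completed fails the run):
1. the sleeve is pressed down until the insert is released and lifted (value of joint sleeve above 0.007 m and z of insert_grip in the frame of sleeve_top above 0.034 m), for 0.1 s.
2. the insert is pulled right out of the coupling and the sleeve has snapped forward again (z of insert_grip in the frame of sleeve_top above 0.052 m and value of joint sleeve below 0.0015 m), for 0.1 s.
At the end, for the whole second after the job is handed in: The insert stands nipple down in the stand's free hole, fully home (within 3 mm of the floor, leaning less than 10 degrees), at rest and let go, and the coupling's sleeve is fully forward (within 1.5 mm) (horizontal distance between insert_grip and stand_hole below 0.008 m and z of insert_grip in the frame of stand_hole below 0.033 m and angle between insert_grip's own z axis and vertical below 0.18 rad and value of joint sleeve below 0.0015 m and linear speed of insert below 0.02 m/s); the robot touches nothing.
It fails at once if the sleeve or its collar is pressed with more than 25 N (contact force between any of the fingers, the arm and sleeve above 25 N).
It fails at once if the locked insert is wrenched or pushed in the coupling, the sleeve forward, with more than about 25 N (read as 45 N of contact, preload and reactions included) (contact force between insert and unit above 45 N and value of joint sleeve below 0.003 m).
It fails at once if the insert is pressed on the stand with more than 25 N (contact force between insert and stand above 25 N).
It fails at once if the spare insert or another bystander is moved by more than 15 mm (distance of any of spare_mid, mill, mug, bowl, spoon from where it was at the start of the episode above 0.015 m).
It also fails if it takes over 53 s, if anything falls off the work surface, if the arm or the gripper's body presses on something with over 40 N, if the wrist force passes 120 N, or if a joint passes its speed limit or range.

ROBOT

A 6-joint arm with a two-finger parallel gripper is mounted at the origin on the work surface. World frame = base frame: x ahead of the robot, y to its left, z up, the work surface at z = 0. Lengths are in m, angles in rad, forces in N, time in s.
With the tool pointing down it reaches from about 0.425 to 1.125 m from the base axis. Payload 14.9 kg.
Tool frame: the origin (TCP) lies at the centre of the arm's flange, where the gripper is bolted on; the fingertips stand 191 mm ahead of it and the grasp point (between the pads) lies 172 mm ahead of it; y points along the fingers, z is the direction in which the jaws open and shut, and the axes are right-handed (so a half turn about y gives the same grasp; the last joint's range is limited). The gripper opens to 91 mm and grips with 3 to 60 N. Pads are 32 mm wide; open, the fingers measure 118 mm over their backs; the gripper's body (76 mm by 178 mm) begins 60 mm behind the grasp point.
Start: joints at [1.186, 0.379, 1.734, -0, 1.028, -0.033], TCP at [0.241, 0.657, 0.405] pointing down, gripper open.
Joint ranges: [-2.77, 2.77], [-0.74, 2.19], [0, 2.66], [-1.06, 4.2], [0.31, 2.87], [-3.08, 3.08]. Speed limits (rad/s): [1.89, 1.89, 2.39, 3.14, 3.14, 3.14].

INTERFACE

Orientations are given as a rotation vector (axis times angle).
In Python, from bench import ctrl, imaging, ticket gives the robot as it stands.
- The arm moves only by the tool carry_out, never from a script. Its argument "steps" is one flat list of numbers, 7 for each row, row after row: the shift along the tool's x, y, z in mm, then the turn, a rotation vector about the tool's x, y, z in rad, then the opening, from 0 (shut) to 1 (fully open). In form: [tx, ty, tz, ax, ay, az, claw, tx, ty, tz, ax, ay, az, claw, ...]. A call has exactly 8 rows; each row shifts and turns the commanded pose from where the row before left it, along the tool's axes as they then stand; what a row does not reach is not made up. A row lasts 1/12 s, in which the tool goes at most 41.7 mm and 7.16 degrees, less where a joint would pass 70% of its speed; a pose out of reach is approached as far as the arm can. A call is refused whole if a number of a shift passes 41.7 or a number of a turn 0.125, either way. A call with a gripper value outside its range is refused whole. The fingers move at their own pace and stop on an object; the grip force is fixed at half the most. Time passes only in rows, so rows that do not move let the fingers close, or fill a call up. It gives the time, the measured TCP pose, the force and the opening at its end, in the units of the state.
- ctrl.read_state(): the state, without advancing time (a new reading comes with each control period).
- imaging.camera(name): name is "scene" or "top"; returns a dict with "frame" (480x640x3 uint8, red, green, blue), "range_z" (480x640 float32, m along the optical axis (not along the pixel's ray), 0 where there is no reading), "vertical_fov" (degrees; the focal length in pixels is half the picture's height over the tangent of half this angle, whatever the lens; pixels are square), "cx", "cy" (the principal point, pixels), "k1" (the pictures are not rectified: a ray, as slopes to the right and down, at radius r is drawn at 1 + k1 r^2 times it, then the intrinsics apply), "eye" and "rotation" of the camera in the world. Camera axes: x right, y down, z forward; pixel columns grow to the right and rows downward; lengths in m; the calibration is good to about 2 mm. A picture is of the moment at which its call begins.
- ticket.hand_in(): hands the job in, once; it reports no verdict.
The state is a dict: "time": time; "qpos": joint angles; "dq": joint speeds; "effort": joint torques, N m; "position": TCP position; "ee_rot": TCP orientation; "force": force on the tool from outside, world axes, zero at the start; "torque": the same for the moment, N m; "opening": finger opening in m.
Only numpy, scipy, OpenCV 4.12 (cv2) and the standard library are available. Lean on these libraries where they do the work, as an engineer would, in place of code of your own. Each camera call takes 0.05 s, during which the arm holds its last target.

## Working session

There is one attempt and no reset: what is moved stays moved. The work goes in short steps, Python scripts to look and compute and a tool call to move; the robot and the scene stay as the last step left them, time stands still between calls to the robot, and variables do not carry over. Pictures are saved under pics/ and viewed, and the job is handed in when it is done.

Besides the shell and the picture viewer there is one more tool, called after ">>>" as a command line: name --argument value ..., lists and objects as JSON in quotes. carry_out: Moves the arm, as the interface text tells. Its arguments: {"type":"object","properties":{"steps":{"type":"array"}},"required":["steps"]}

```bash
ls; mkdir -p pics
cat > h.py <<'E'
import numpy as np,cv2
from bench import ctrl,imaging
def intr(c):
    f=240/np.tan(np.radians(c["vertical_fov"])/2); return f,c["cx"],c["cy"],c["k1"]
def slopes(c,u,v):
    f,cx,cy,k=intr(c); x=(np.asarray(u,float)-cx)/f; y=(np.asarray(v,float)-cy)/f
    a,b=x.copy(),y.copy()
    for _ in range(30):
        s=1+k*(a*a+b*b); a=x/s;b=y/s
    return a,b
def onplane(c,u,v,z):
    a,b=slopes(c,u,v); d=np.stack([a,b,np.ones_like(a)],-1)@np.array(c["rotation"]).T
    e=np.array(c["eye"]); t=(z-e[2])/d[...,2]; return e+d*t[...,None]
def cloud(c):
    v,u=np.mgrid[0:480,0:640]; a,b=slopes(c,u,v); r=c["range_z"]
    p=np.stack([a*r,b*r,r],-1)@np.array(c["rotation"]).T+np.array(c["eye"]); p[r<=0]=np.nan; return p
E
python3 - <<'E'
from h import *
print(ctrl.read_state())
for n in("scene","top"):
    c=imaging.camera(n); cv2.imwrite(f"pics/{n}0.png",c["frame"][:,:,::-1]); np.save(f"{n}0.npy",c,allow_pickle=True)
    print({k:v for k,v in c.items() if k not in("frame","range_z")})
E
```

```text
pics
{'time': 0.0, 'qpos': array([ 1.18568179e+00,  3.79416395e-01,  1.73474514e+00,  9.17830640e-06,
        1.02847622e+00, -3.32896774e-02]), 'dq': array([ 0.00068351,  0.00033807, -0.00013341, -0.00205611, -0.00053049,
        0.0006004 ]), 'effort': array([ 1.91718442e-03, -7.63718963e+01, -4.34369516e+01,  6.51760865e-02,
        4.23905952e-02, -9.64429091e-05]), 'position': array([0.24116168, 0.65696382, 0.40410032]), 'ee_rot': array([-1.55413203,  0.2762845 , -0.27592994]), 'force': array([0.06000669, 0.06329035, 0.27864875]), 'torque': array([-0.00491985, -0.00990587, -0.02153906]), 'opening': 0.09152204415476635}
{'vertical_fov': 50.547653068426754, 'cx': 313.59554862241856, 'cy': 234.67083386655202, 'k1': 0.028745674567800274, 'eye': array([ 1.16269467, -0.48487109,  0.84131736]), 'rotation': array([-2.1491747 , -1.0084083 ,  0.43097453])}
{'vertical_fov': 52.268517209962354, 'cx': 315.5380144627823, 'cy': 234.24722599115287, 'k1': -0.08710691681964057, 'eye': array([0.38369314, 0.00147894, 1.15119794]), 'rotation': array([-2.16994241,  2.10360732, -0.18514606])}
```

```bash
sed -i 's/np.array(c\["rotation"\])/cv2.Rodrigues(np.array(c["rotation"]))[0]/' h.py
python3 - <<'E'
from h import *
print(cv2.Rodrigues(np.array([-1.55413203,  0.2762845 , -0.27592994]))[0].round(3))
for n in("scene","top"):
    c=np.load(f"{n}0.npy",allow_pickle=True).item(); p=cloud(c)
    print(n,np.nanpercentile(p[...,2],[1,20,50,80,99]), (c["range_z"]<=0).sum())
E
```

```text
[[ 0.939 -0.     0.345]
 [-0.345 -0.001  0.939]
 [-0.    -1.    -0.001]]
scene [-7.55615061e-01 -8.86342619e-02 -1.25626399e-04  1.05345289e-01
  3.72154759e-01] 1215
top [-7.58567552e-01 -5.02947646e-03 -1.56959796e-04  6.38467123e-03
  1.92144046e-01] 1190
```

View pics/scene0.png

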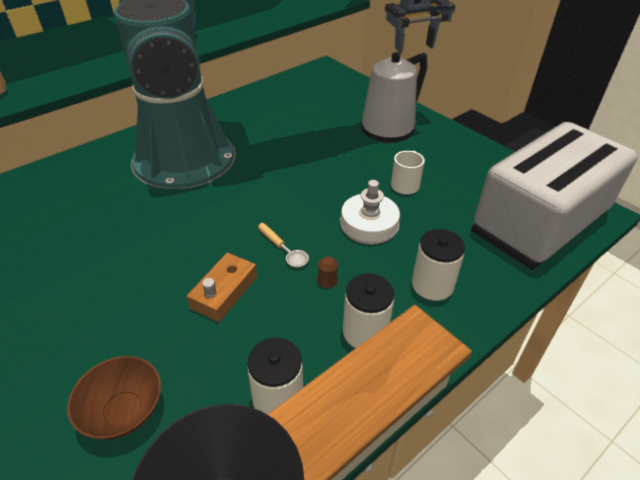

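View pics/top0.png

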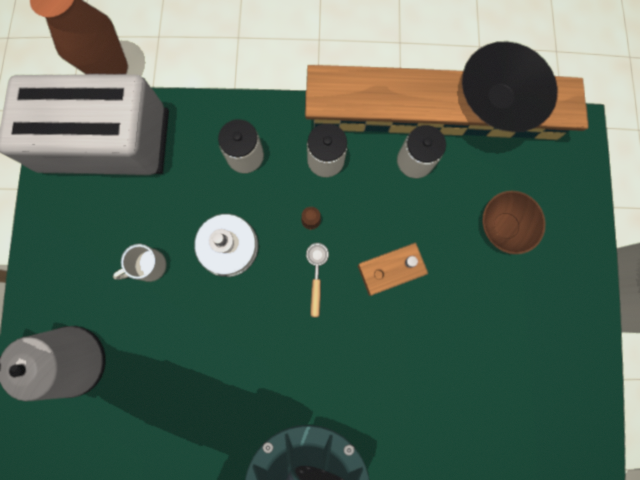

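Run:
```python
from h import *
for n,(a,b,w,h) in {"top":(180,195,270,120),"scene":(180,140,260,190)}.items():
    c=np.load(f"{n}0.npy",allow_pickle=True).item()
    cv2.imwrite(f"pics/{n}0z.png",cv2.resize(c["frame"][b:b+h,a:a+w,::-1],None,fx=3,fy=3,interpolation=cv2.INTER_CUBIC))
    p=cloud(c)
    R=p[b:b+h,a:a+w].reshape(-1,3)
    print(n)
    if n=="top":
        cen=onplane(c,np.array([225.,378,412]),np.array([243.,273,262]),0.045); print(cen.round(3))
    fx=np.array([.575,.21])
for n in("top","scene"):
    c=np.load(f"{n}0.npy",allow_pickle=True).item();p=cloud(c).reshape(-1,3)
    f=onplane(np.load("top0.npy",allow_pickle=True).item(),np.array(225.),np.array(243.),0.045)[:2]
    q=p[np.hypot(*(p[:,:2]-f).T)<0.09]
    for lo,hi in((.038,.05),(.07,.084),(.084,.1),(.1,.13),(.13,.15),(.15,.2)):
        s=q[(q[:,2]>lo)&(q[:,2]<hi)]
        if len(s): print(n,lo,hi,len(s),s.mean(0).round(4),s.min(0).round(4),s.max(0).round(4))
```

```text
top
[[ 0.543  0.204  0.045]
 [ 0.485 -0.147  0.045]
 [ 0.513 -0.224  0.045]]
scene
top 0.038 0.05 2299 [0.5388 0.2027 0.0442] [0.47   0.1372 0.038 ] [0.6097 0.2741 0.0499]
top 0.07 0.084 14 [0.5407 0.2053 0.0768] [0.5287 0.1969 0.0701] [0.5562 0.2211 0.0812]
top 0.084 0.1 316 [0.5402 0.2051 0.0936] [0.5157 0.1798 0.0867] [0.5677 0.2331 0.0983]
top 0.1 0.13 88 [0.5396 0.2042 0.1229] [0.5297 0.1949 0.1008] [0.553  0.2175 0.13  ]
top 0.13 0.15 42 [0.5415 0.2057 0.1312] [0.5323 0.1958 0.1301] [0.5518 0.2169 0.133 ]
scene 0.038 0.05 1425 [0.554  0.1949 0.0443] [0.4741 0.1358 0.0381] [0.6145 0.2756 0.05  ]
scene 0.07 0.084 57 [0.5511 0.1965 0.0756] [0.5289 0.1867 0.0702] [0.5634 0.2215 0.0837]
scene 0.084 0.1 212 [0.5486 0.2    0.0936] [0.5162 0.1779 0.0862] [0.57   0.2318 0.0997]
scene 0.1 0.13 137 [0.5477 0.2014 0.1174] [0.5325 0.1923 0.1001] [0.5564 0.2182 0.1299]
scene 0.13 0.15 19 [0.5439 0.2054 0.1309] [0.533  0.1961 0.1302] [0.5541 0.2131 0.1324]
```

View pics/top0z.png

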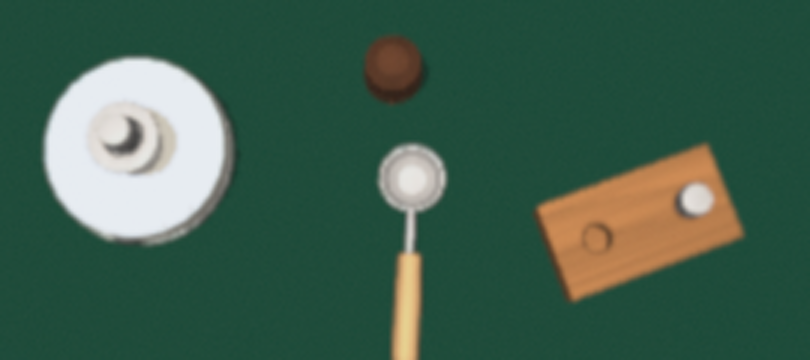

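View pics/scene0z.png

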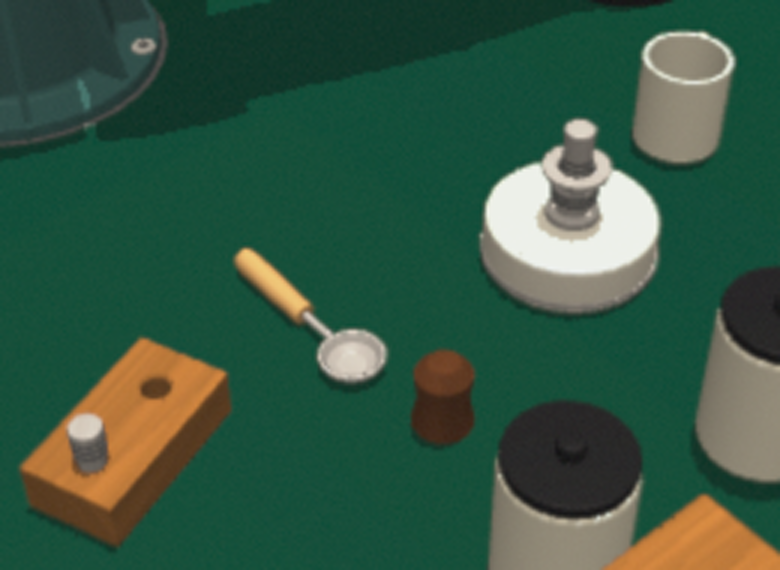

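Run:
```python
from h import *
def hullfit(q):
    h=cv2.convexHull(q.astype(np.float32))[:,0]; (x,y),r=cv2.minEnclosingCircle(h)
    return np.round([x,y,r],4)
for n in("top","scene"):
    c=np.load(f"{n}0.npy",allow_pickle=True).item();p=cloud(c); fr=c["frame"].astype(int)
    P=p.reshape(-1,3); d=np.hypot(P[:,0]-.542,P[:,1]-.2055)
    # filter top
    s=P[(d<.08)&(abs(P[:,2]-.045)<.003)]; print(n,"housing",hullfit(s[:,:2]),np.median(s[:,2]))
    s=P[(d<.035)&(P[:,2]>.088)&(P[:,2]<.1)]; print(" collar",hullfit(s[:,:2]))
    ring=s[(np.hypot(s[:,0]-.542,s[:,1]-.2055)>.016)&(np.hypot(s[:,0]-.542,s[:,1]-.2055)<.024)]
    print(" collar z",np.percentile(ring[:,2],[10,25,50,75,90]).round(4),len(ring))
    s=P[(d<.03)&(P[:,2]>.127)]; print(" griptop",hullfit(s[:,:2]),np.percentile(s[:,2],[10,50,90]).round(4))
    # stand
    hsv=cv2.cvtColor(c["frame"],cv2.COLOR_RGB2HSV)
    D=np.hypot(p[...,0]-.5,p[...,1]+.18)
    top=(D<.12)&(abs(p[...,2]-.04)<.004)
    q=p[top]; print(" stand z",np.median(q[:,2])); print(" rect",cv2.minAreaRect(q[:,:2].astype(np.float32)))
    # sp hole: dark pixels
    u0,v0=(378,272) if n=="top" else (232,268)
    g=c["frame"].astype(int).sum(2); 
    if n=="scene": print(g[v0-7:v0+8,u0-10:u0+11])
    else: print(g[v0-8:v0+9,u0-10:u0+11])
    s=P[(np.hypot(P[:,0]-.5,P[:,1]+.18)<.1)&(P[:,2]>.06)]; print(" spare",hullfit(s[:,:2]),s.mean(0).round(4),s[:,2].max())
```

```text
top housing [0.5408 0.2044 0.0693] 0.044568892809698335
 collar [0.5415 0.207  0.0272]
 collar z [0.0913 0.0924 0.0937 0.0952 0.0962] 182
 griptop [0.5413 0.2064 0.0119] [0.1279 0.1298 0.1316]
 stand z 0.03973751011194393
 rect ((0.4967843294143677, -0.18221567571163177), (0.07528917491436005, 0.14164575934410095), 21.83905601501465)
[[397 392 391 396 397 397 397 398 401 403 405 409 409 410 410 408 407 408
  406 407 408]
 [394 394 395 400 401 402 404 405 409 411 411 414 412 410 411 410 409 408
  411 414 415]
 [400 402 402 404 407 411 411 415 418 414 413 415 414 411 411 411 412 415
  420 421 423]
 [403 408 412 412 416 415 418 417 414 411 410 409 409 413 415 420 421 423
  425 423 423]
 [413 415 420 419 420 420 415 413 401 391 384 381 388 399 412 422 427 423
  423 422 422]
 [423 423 424 420 420 419 410 390 360 345 329 321 325 353 389 413 422 425
  419 416 410]
 [423 425 422 420 419 414 394 363 339 330 312 287 265 283 333 381 408 411
  405 400 395]
 [422 420 422 420 422 408 370 346 362 371 361 335 300 264 271 328 374 390
  386 385 388]
 [420 424 424 428 424 401 348 344 380 385 386 380 35
[... 1884 characters left out ...]
374 368 369 355 306 195 174 185 186 188 192 188 187 187 210 337 390 394
  397 393 387]
 [369 363 366 363 323 197 175 178 185 179 190 195 188 200 258 366 395 393
  393 390 380]
 [370 364 367 363 335 242 191 190 192 196 194 197 205 255 340 385 389 392
  384 380 375]
 [365 362 367 363 351 319 284 246 223 221 232 263 283 353 382 391 388 384
  382 377 374]
 [367 364 368 356 354 356 358 360 360 360 365 363 353 378 389 393 384 377
  378 373 375]
 [362 368 359 358 359 369 389 396 397 394 393 391 378 387 389 388 382 377
  375 375 378]
 [362 358 365 367 377 386 399 400 402 396 390 384 384 387 386 381 375 377
  377 383 386]]
 spare [ 0.515  -0.218   0.0134] [ 0.5162 -0.2197  0.0702] 0.07656204033206127
```

Run:
```python
from h import *
for n,u,v in(("top",378.7,273.8),("scene",231.6,268.8)):
    c=np.load(f"{n}0.npy",allow_pickle=True).item(); print(onplane(c,np.array(u),np.array(v),.039).round(4))
R=cv2.Rodrigues(np.array([-1.55413203,  0.2762845 , -0.27592994]))[0]
t=np.array([.5418,.206,.15+.172]); s=np.array([0.24116168, 0.65696382, 0.40410032])
print(R.T@(t-s)*1000, np.degrees(np.arctan2(t[1],t[0])),np.degrees(np.arctan2(s[1],s[0])))
```

```text
[ 0.4842 -0.1492  0.039 ]
[ 0.4856 -0.149   0.039 ]
[ 437.63516579   82.41550283 -319.64883154] 20.817509485079288 69.84256233389718
```

>>> carry_out --steps '[27.35,0,-20,0,0,0,1,27.35,0,-20,0,0,0,1,27.35,0,-20,0,0,0,1,27.35,0,-20,0,0,0,1,27.35,0,-20,0,0,0,0.38,27.35,0,-20,0,0,0,0.38,27.35,0,-20,0,0,0,0.38,27.35,0,-20,0,0,0,0.38]'

```text
time: 0.77
position: [0.392, 0.43, 0.4046]
ee_rot: [-1.553, 0.276, -0.276]
force: [1.8, 0.4, 0.1]
opening: 0.0675
```

>>> carry_out --steps '[27.35,0,-20,0,0,0,0.38,27.35,0,-20,0,0,0,0.38,27.35,10,-20,0,0,0,0.38,27.35,10,-20,0,0,0,0.38,27.35,10,-20,0,0,0,0.38,27.35,10,-20,0,0,0,0.38,27.35,10,-20,0,0,0,0.38,27.35,10,-20,0,0,0,0.38]'

```text
time: 1.43
position: [0.5423, 0.2044, 0.3441]
ee_rot: [-1.553, 0.276, -0.276]
force: [0.8, 0.4, 1.6]
opening: 0.0343
```

>>> carry_out --steps '[0,0,0,0,0,0,0.36,0,0,0,0,0,0,0.36,0,0,0,0,0,0,0.36,0,0,0,0,0,0,0.36,0,0,0,0,0,0,0.36,0,0,0,0,0,0,0.36,0,0,0,0,0,0,0.36,0,0,0,0,0,0,0.36]'

```text
time: 2.1
position: [0.5416, 0.2063, 0.3449]
ee_rot: [-1.553, 0.275, -0.276]
force: [-0.1, 0.6, 0.4]
opening: 0.0324
```

Run:
```python
from h import *
for n in("scene","top"):
    c=imaging.camera(n); np.save(f"{n}1.npy",c,allow_pickle=True)
    a,b,w,h=(280,80,200,160) if n=="scene" else (150,150,200,160)
    cv2.imwrite(f"pics/{n}1.png",cv2.resize(c["frame"][b:b+h,a:a+w,::-1],None,fx=3.5,fy=3.5,interpolation=cv2.INTER_CUBIC))
s=ctrl.read_state(); print(s["time"],s["position"],s["opening"],s["force"],s["ee_rot"])
R=cv2.Rodrigues(s["ee_rot"])[0]; print(R.round(4)); print("grasp",s["position"]+R[:,1]*.172)
print("to target tool mm",R.T@(np.array([.542,.2057,.342])-s["position"])*1000)
```

```text
2.2 [0.5416594  0.20614803 0.34481653] 0.03273018097746302 [ 0.06802386 -1.27062783  0.37734583] [-1.55309801  0.2756991  -0.27585388]
[[ 9.389e-01  1.000e-04  3.443e-01]
 [-3.443e-01  0.000e+00  9.389e-01]
 [ 1.000e-04 -1.000e+00  1.000e-04]]
grasp [0.54167747 0.20615325 0.17281653]
to target tool mm [ 0.47377083  2.81654959 -0.3035667 ]
```

View pics/scene1.png

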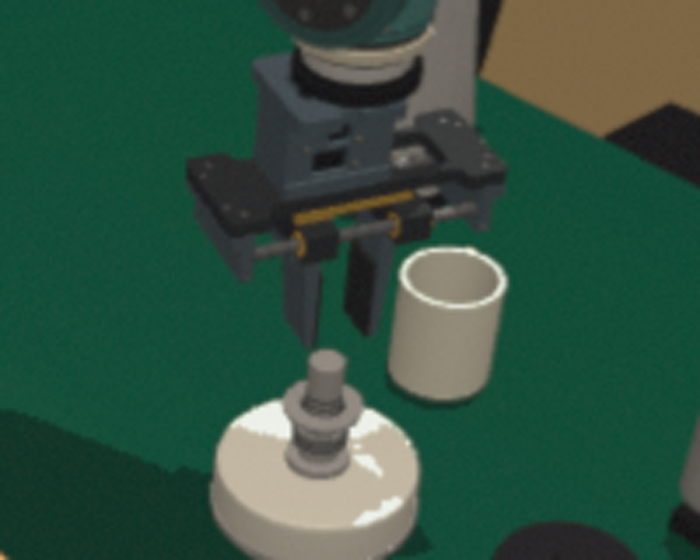

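View pics/top1.png

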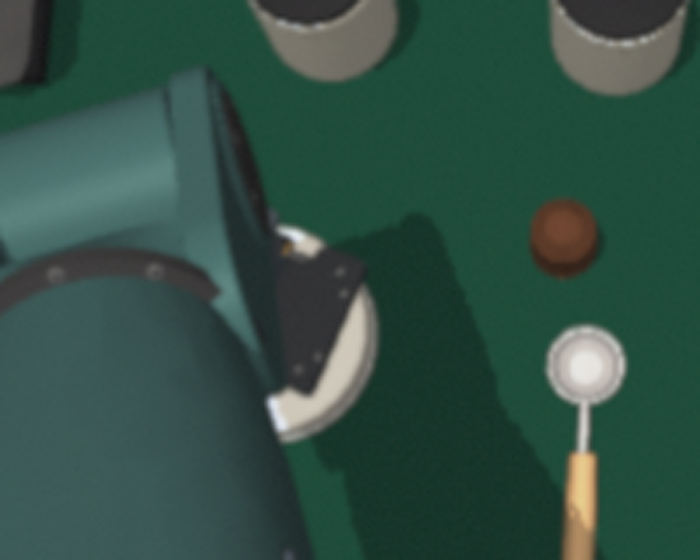

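>>> carry_out --steps '[0.4,7,-0.4,0,0,0,0.36,0,7,0,0,0,0,0.36,0,7,0,0,0,0,0.36,0,7,0,0,0,0,0.36,0,7,0,0,0,0,0.36,0,7,0,0,0,0,0.36,0,7,0,0,0,0,0.36,0,2,0,0,0,0,0.36]'

```text
time: 2.87
position: [0.5417, 0.2053, 0.2923]
ee_rot: [-1.554, 0.277, -0.275]
force: [-0.7, -0.0, -0.2]
opening: 0.0329
```

Run:
```python
from h import *
for n in("scene",):
    c=imaging.camera(n); np.save(f"{n}2.npy",c,allow_pickle=True)
    a,b,w,h=(320,120,110,90)
    cv2.imwrite(f"pics/{n}2.png",cv2.resize(c["frame"][b:b+h,a:a+w,::-1],None,fx=6,fy=6,interpolation=cv2.INTER_CUBIC))
s=ctrl.read_state(); print(s["time"],s["position"],s["opening"],s["force"],s["torque"])
```

```text
2.9167 [0.54174033 0.20533216 0.29252708] 0.03286104860906725 [-0.65534203 -0.80551932 -0.03107003] [-0.0294241   0.00656283  0.01467201]
```

View pics/scene2.png

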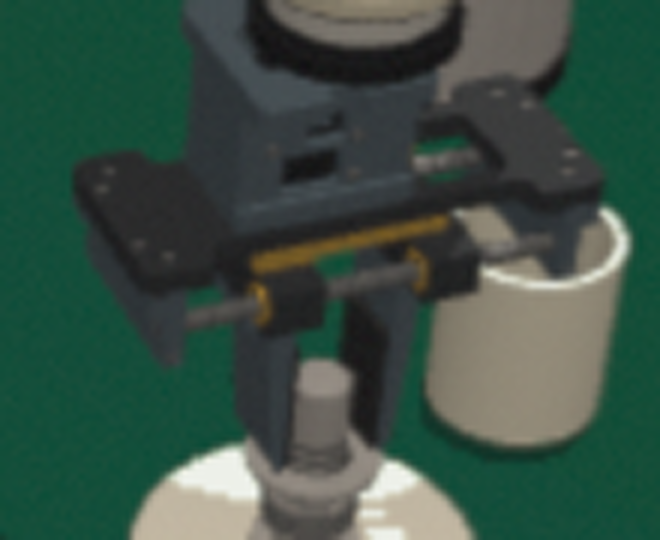

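>>> carry_out --steps '[0,1.5,0,0,0,0,0.36,0,1.5,0,0,0,0,0.36,0,1.0,0,0,0,0,0.36,0,1,0,0,0,0,0.36,0,0.5,0,0,0,0,0.36,0,0.5,0,0,0,0,0.36,0,0.5,0,0,0,0,0.36,0,0,0,0,0,0,0.36]'

```text
time: 3.58
position: [0.542, 0.2054, 0.2872]
ee_rot: [-1.553, 0.276, -0.276]
force: [-0.3, -0.3, -0.7]
opening: 0.0326
```

>>> carry_out --steps '[0,0.5,0,0,0,0,0.36,0,0.5,0,0,0,0,0.36,0,0.5,0,0,0,0,0.36,0,0.5,0,0,0,0,0.36,0,0.5,0,0,0,0,0.36,0,0.5,0,0,0,0,0.36,0,0,0,0,0,0,0.36,0,0,0,0,0,0,0.36]'

```text
time: 4.25
position: [0.5421, 0.2055, 0.2845]
ee_rot: [-1.553, 0.276, -0.276]
force: [-1.6, 0.4, 5.6]
opening: 0.0326
```

>>> carry_out --steps '[0,0.7,0,0,0,0,0.36,0,0.7,0,0,0,0,0.36,0,0.7,0,0,0,0,0.36,0,0.7,0,0,0,0,0.36,0,0.7,0,0,0,0,0.36,0,0.5,0,0,0,0,0.36,0,0,0,0,0,0,0.36,0,0,0,0,0,0,0.36]'

```text
time: 4.92
position: [0.5421, 0.2055, 0.2807]
ee_rot: [-1.553, 0.276, -0.276]
force: [-2.6, -0.5, 8.0]
opening: 0.0328
```

>>> carry_out --steps '[0,0.5,0,0,0,0,0.36,0,0.5,0,0,0,0,0.36,0,0.5,0,0,0,0,0.36,0,0.5,0,0,0,0,0.36,0,0.5,0,0,0,0,0.36,0,0.5,0,0,0,0,0.36,0,0,0,0,0,0,0.36,0,0,0,0,0,0,0.36]'

```text
time: 5.58
position: [0.5421, 0.2055, 0.2777]
ee_rot: [-1.553, 0.276, -0.276]
force: [-3.2, -0.7, 8.0]
opening: 0.0333
```

>>> carry_out --steps '[0,0.4,0,0,0,0,0.36,0,0.4,0,0,0,0,0.36,0,0.3,0,0,0,0,0.36,0,0,0,0,0,0,0.36,0,0,0,0,0,0,0.36,0,0,0,0,0,0,0.36,0,0,0,0,0,0,0.36,0,0,0,0,0,0,0.36]'

```text
time: 6.25
position: [0.5421, 0.2055, 0.2767]
ee_rot: [-1.553, 0.276, -0.276]
force: [-3.5, -0.8, 9.6]
opening: 0.0327
```

>>> carry_out --steps '[0,0.3,0,0,0,0,0.36,0,0.3,0,0,0,0,0.36,0,0.3,0,0,0,0,0.36,0,0,0,0,0,0,0.36,0,0,0,0,0,0,0.36,0,0,0,0,0,0,0.36,0,0,0,0,0,0,0.36,0,0,0,0,0,0,0.36]'

```text
time: 6.92
position: [0.5423, 0.2055, 0.2764]
ee_rot: [-1.553, 0.276, -0.276]
force: [-6.2, -2.1, 20.4]
opening: 0.0326
```

Run:
```python
from h import *
for n in("scene",):
    c=imaging.camera(n); np.save(f"{n}3.npy",c,allow_pickle=True)
    a,b,w,h=(320,120,110,90)
    cv2.imwrite(f"pics/{n}3.png",cv2.resize(c["frame"][b:b+h,a:a+w,::-1],None,fx=6,fy=6,interpolation=cv2.INTER_CUBIC))
s=ctrl.read_state(); print(s["time"],s["position"],s["opening"],s["force"],s["torque"])
```

```text
6.9667 [0.54224583 0.20552017 0.27635869] 0.033016101883218275 [-7.3186481  -2.47615037 19.21782729] [-0.60580483  1.29664174  0.00259344]
```

View pics/scene3.png

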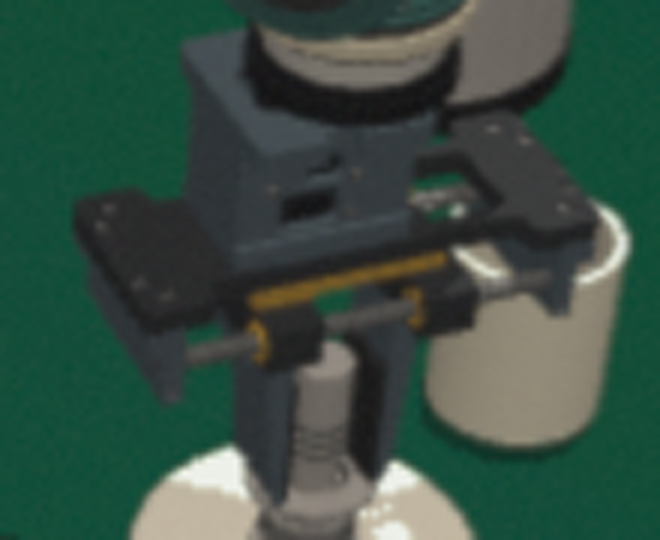

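>>> carry_out --steps '[0,-0.5,0,0,0,0,0.36,0,-1,0,0,0,0,0.36,0,-2,0,0,0,0,0.36,0,-3,0,0,0,0,0.36,0,-3,0,0,0,0,0.36,0,-3,0,0,0,0,0.36,0,-3,0,0,0,0,0.36,0,0,0,0,0,0,0.36]'

```text
time: 7.63
position: [0.5422, 0.2055, 0.2914]
ee_rot: [-1.553, 0.276, -0.277]
force: [-0.5, 0.4, 1.0]
opening: 0.033
```

Run:
```python
from h import *
for n in("scene",):
    c=imaging.camera(n); np.save(f"{n}4.npy",c,allow_pickle=True)
    a,b,w,h=(320,120,110,90)
    cv2.imwrite(f"pics/{n}4.png",cv2.resize(c["frame"][b:b+h,a:a+w,::-1],None,fx=6,fy=6,interpolation=cv2.INTER_CUBIC))
s=ctrl.read_state(); print(s["time"],s["position"],s["opening"],s["force"],s["torque"])
```

```text
7.6833 [0.54208575 0.20547093 0.29108389] 0.032915775126129344 [ 0.22911274  0.20472801 -0.29696597] [-0.01206101  0.01733595  0.00504459]
```

View pics/scene4.png

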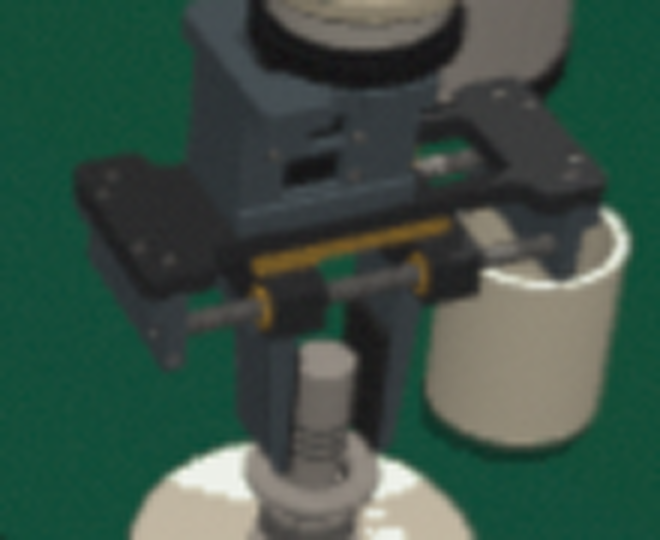

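>>> carry_out --steps '[0,0,0,0,0,0,0.3,0,0,0,0,0,0,0.28,0,0,0,0,0,0,0.26,0,0,0,0,0,0,0.24,0,0,0,0,0,0,0.2,0,0,0,0,0,0,0.1,0,0,0,0,0,0,0,0,0,0,0,0,0,0]'

```text
time: 8.35
position: [0.542, 0.2055, 0.2907]
ee_rot: [-1.553, 0.276, -0.276]
force: [1.5, 3.7, -3.5]
opening: 0.0235
```

>>> carry_out --steps '[0,-1,0,0,0,0,0,0,-1.5,0,0,0,0,0,0,-2,0,0,0,0,0,0,-2,0,0,0,0,0,0,-2,0,0,0,0,0,0,-2,0,0,0,0,0,0,-2,0,0,0,0,0,0,0,0,0,0,0]'

```text
schema error: expected a multiple of 7 numbers
```

>>> carry_out --steps '[0,-4,0,0,0,0,0,0,-5,0,0,0,0,0,0,-6,0,0,0,0,0,0,-7,0,0,0,0,0,0,-8,0,0,0,0,0,0,-8,0,0,0,0,0,0,-8,0,0,0,0,0,0,-6,0,0,0,0,0]'

```text
time: 9.02
position: [0.5421, 0.2054, 0.3441]
ee_rot: [-1.553, 0.275, -0.277]
force: [0.0, 0.1, -0.5]
opening: 0.0232
```

Run:
```python
from h import *
for n in("scene",):
    c=imaging.camera(n); np.save(f"{n}5.npy",c,allow_pickle=True)
    a,b,w,h=(300,70,130,170)
    cv2.imwrite(f"pics/{n}5.png",cv2.resize(c["frame"][b:b+h,a:a+w,::-1],None,fx=3.5,fy=3.5,interpolation=cv2.INTER_CUBIC))
s=ctrl.read_state(); print(s["time"],s["position"],s["opening"],s["force"],s["torque"])
```

```text
9.0667 [0.542378   0.20554607 0.34491087] 0.023288892034851974 [1.78500497 0.18424221 0.15616263] [-0.02181851 -0.0108428  -0.00351236]
```

View pics/scene5.png

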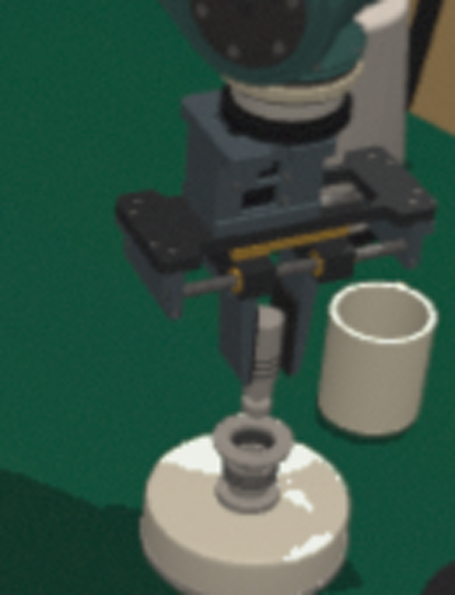

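>>> carry_out --steps '[1,-5,-6,0,0,0,0,3,-5,-15,0,0,0,0,5,-5,-25,0,0,0,0,5,-5,-27,0,0,0,0,5,0,-27,0,0,0,0,5,0,-27,0,0,0,0,5,0,-27,0,0,0,0,5,0,-27,0,0,0,0]'

```text
time: 9.73
position: [0.5105, 0.0217, 0.3628]
ee_rot: [-1.553, 0.276, -0.276]
force: [0.5, 0.1, -1.5]
opening: 0.0236
```

>>> carry_out --steps '[5,0,-27,0,0,0,0,5,0,-27,0,0,0,0,5,0,-26,0,0,0,0,5,0,-26,0,0,0,0,5,0,-25,0,0,0,0,5,0,-20,0,0,0,0,3,0,-14,0,0,0,0,1,0,-6,0,0,0,0]'

```text
time: 10.4
position: [0.4835, -0.1506, 0.3628]
ee_rot: [-1.553, 0.278, -0.277]
force: [-0.1, 0.1, -1.5]
opening: 0.0235
```

```bash
cat > m.py <<'E'
from h import *
import sys
k=sys.argv[1]
c=imaging.camera("scene"); np.save(f"scene{k}.npy",c,allow_pickle=True)
s=ctrl.read_state(); R=cv2.Rodrigues(s["ee_rot"])[0]; g=s["position"]+R[:,1]*.172
print(s["time"],s["position"].round(4),s["opening"],s["force"].round(2),"grasp",g.round(4))
a,b,w,h=(150,140,150,190)
cv2.imwrite(f"pics/scene{k}.png",cv2.resize(c["frame"][b:b+h,a:a+w,::-1],None,fx=3.1,fy=3.1,interpolation=cv2.INTER_CUBIC))
p=cloud(c).reshape(-1,3); fr=c["frame"].reshape(-1,3)
d=np.hypot(*(p[:,:2]-g[:2]).T)
for lo,hi in((-.058,-.05),(-.05,-.042),(-.042,-.034),(-.034,-.025),(-.025,-.019),(-.01,0),(0,.01),(.01,.02),(.02,.024)):
    z=p[:,2]-g[2]; q=p[(z>lo)&(z<hi)&(d<.02)]
    if len(q): print(lo,len(q),((q.mean(0)-g)*1000).round(1))
E
python3 m.py 6
python3 - <<'E'
from h import *
s=ctrl.read_state(); R=cv2.Rodrigues(s["ee_rot"])[0]
print(R.T@(np.array([.4845,-.1485,0])-s["position"])*1000)
E
```

```text
10.45 [ 0.4836 -0.1504  0.3628] 0.023520787231279833 [-0.52 -0.2  -1.12] grasp [ 0.4835 -0.1504  0.1908]
-0.058 12 [  8.1   0.6 -52.1]
-0.05 37 [  5.8  -2.5 -46.5]
-0.042 22 [  6.6  -2.9 -36.9]
-0.034 22 [  7.9  -2.4 -30.4]
-0.025 24 [  9.8  -3.3 -21.8]
-0.01 52 [ 9.6 -2.7 -4.7]
0 48 [10.  -4.1  5.4]
0.01 96 [ 6.2 -1.1 16.7]
0.02 39 [ 2.1 -0.2 20.9]
[2.75296215e-01 3.62759058e+02 2.20076802e+00]
```

View pics/scene6.png

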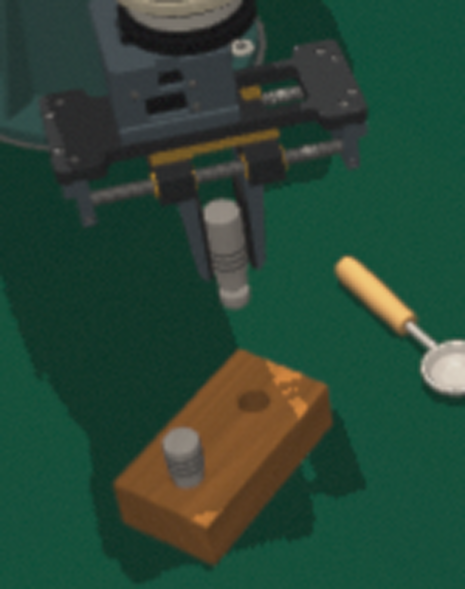

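```bash
cat > fit.py <<'E'
from h import *
import sys
from scipy.optimize import least_squares
def run(c,g,R):
    p=cloud(c).reshape(-1,3)-g
    x=p@R[:,0]; z=p@R[:,2]; h=p[:,2]
    for lo,hi,r in((-.054,-.049,.0095),(-.049,-.027,.0095),(-.055,-.027,.0095),(-.024,-.005,.012),(-.005,.017,.012),(-.024,.017,.012)):
        m=(h>lo)&(h<hi)&(abs(z)<.0105)&(abs(x)<.022)
        q=np.c_[x,z][m]
        f=lambda o:np.hypot(q[:,0]-o[0],q[:,1]-o[1])-r
        s=least_squares(f,[0,0],loss="soft_l1",f_scale=.001)
        print(lo,hi,m.sum(),"centre tool x,z mm",(s.x*1000).round(2),"rms",(np.std(f(s.x))*1000).round(2))
if __name__=="__main__":
    s=ctrl.read_state(); R=cv2.Rodrigues(s["ee_rot"])[0]; g=s["position"]+R[:,1]*.172
    run(np.load(f"scene{sys.argv[1]}.npy",allow_pickle=True).item(),g,R)
E
python3 fit.py 6
python3 - <<'E'
# spare as reference: same fit, at spare's location
from h import *
from scipy.optimize import least_squares
c=np.load("scene6.npy",allow_pickle=True).item(); p=cloud(c).reshape(-1,3)
for lo,hi in((.045,.06),(.06,.072)):
    q=p[(p[:,2]>lo)&(p[:,2]<hi)&(np.hypot(p[:,0]-.513,p[:,1]+.218)<.022)][:,:2]
    f=lambda o:np.hypot(*(q-o).T)-.012
    print(least_squares(f,[.513,-.218],loss="soft_l1",f_scale=.001).x.round(4),len(q))
E
```

```text
-0.054 -0.049 13 centre tool x,z mm [0.38 0.21] rms 1.16
-0.049 -0.027 76 centre tool x,z mm [-0.14  0.96] rms 1.65
-0.055 -0.027 91 centre tool x,z mm [-0.09  0.81] rms 1.59
-0.024 -0.005 82 centre tool x,z mm [0.36 0.85] rms 1.11
-0.005 0.017 89 centre tool x,z mm [0.5  0.43] rms 1.25
-0.024 0.017 171 centre tool x,z mm [0.44 0.65] rms 1.19
[ 0.5124 -0.2179] 53
[ 0.5124 -0.2182] 71
```

>>> carry_out --steps '[0.2,8,1.5,0,0,0,0,0,12,0,0,0,0,0,0,14,0,0,0,0,0,0,14,0,0,0,0,0,0,14,0,0,0,0,0,0,12,0,0,0,0,0,0,8,0,0,0,0,0,0,4,0,0,0,0,0]'

```text
time: 11.12
position: [0.4849, -0.1465, 0.2751]
ee_rot: [-1.553, 0.277, -0.274]
force: [-0.3, 0.1, -0.8]
opening: 0.0235
```

```bash
python3 m.py 7|head -1;python3 fit.py 7
```

```text
11.1667 [ 0.4849 -0.1466  0.2752] 0.023197466736864014 [-1.11  1.41 -0.95] grasp [ 0.4846 -0.1465  0.1032]
-0.054 -0.049 13 centre tool x,z mm [0.33 1.69] rms 1.04
-0.049 -0.027 59 centre tool x,z mm [-0.17  1.26] rms 1.66
-0.055 -0.027 72 centre tool x,z mm [-0.08  1.32] rms 1.58
-0.024 -0.005 63 centre tool x,z mm [0.16 1.09] rms 1.27
-0.005 0.017 80 centre tool x,z mm [0.14 1.39] rms 1.21
-0.024 0.017 143 centre tool x,z mm [0.15 1.27] rms 1.24
```

View pics/scene7.png

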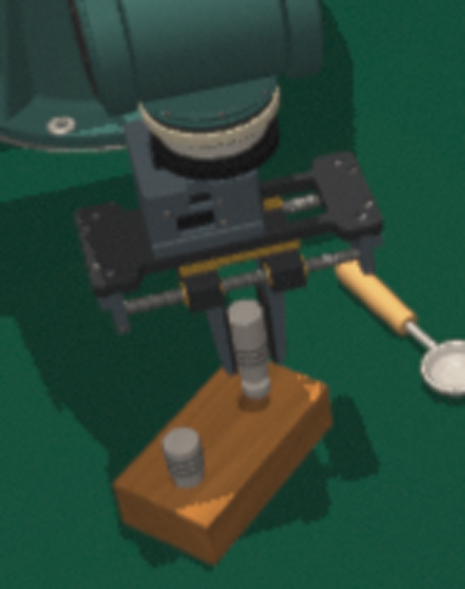

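>>> carry_out --steps '[0.4,0,-1.5,0,0,0,0,0.4,0,-1.4,0,0,0,0,0,0,0,0,0,0,0,0,0,0,0,0,0,0,0,0,0,0,0,0,0,0,0,0,0,0,0,0,0,0,0,0,0,0,0,0,0,0,0,0,0,0]'

```text
time: 11.83
position: [0.485, -0.1501, 0.2768]
ee_rot: [-1.553, 0.276, -0.276]
force: [-0.8, -0.2, -0.8]
opening: 0.0238
```

```bash
python3 m.py 8|head -1;python3 fit.py 8
python3 - <<'E'
from h import *
c=np.load("scene8.npy",allow_pickle=True).item()
cv2.imwrite("pics/s8z.png",cv2.resize(c["frame"][220:325,180:270,::-1],None,fx=7,fy=7,interpolation=cv2.INTER_CUBIC)[:600])
E
```

```text
11.8833 [ 0.485  -0.1501  0.2768] 0.02319693099372439 [-1.23  0.24 -1.58] grasp [ 0.485  -0.1501  0.1048]
-0.054 -0.049 13 centre tool x,z mm [-0.25  1.11] rms 0.82
-0.049 -0.027 62 centre tool x,z mm [-0.12  1.5 ] rms 1.78
-0.055 -0.027 76 centre tool x,z mm [-0.16  1.4 ] rms 1.64
-0.024 -0.005 69 centre tool x,z mm [0.3  0.82] rms 1.15
-0.005 0.017 78 centre tool x,z mm [0.31 0.3 ] rms 1.04
-0.024 0.017 147 centre tool x,z mm [0.29 0.5 ] rms 1.1
```

View pics/s8z.png

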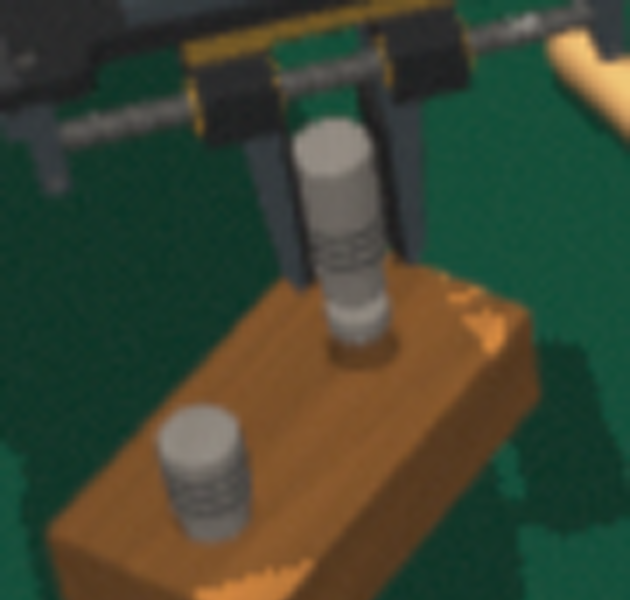

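>>> carry_out --steps '[0,2,0,0,0,0,0,0,2,0,0,0,0,0,0,2,0,0,0,0,0,0,2,0,0,0,0,0,0,2,0,0,0,0,0,0,2,0,0,0,0,0,0,2,0,0,0,0,0,0,0,0,0,0,0,0]'

```text
time: 12.55
position: [0.4849, -0.1501, 0.2623]
ee_rot: [-1.553, 0.277, -0.276]
force: [-0.2, 0.6, -2.3]
opening: 0.0234
```

>>> carry_out --steps '[0,2,0,0,0,0,0,0,2,0,0,0,0,0,0,2,0,0,0,0,0,0,2,0,0,0,0,0,0,2,0,0,0,0,0,0,2,0,0,0,0,0,0,2,0,0,0,0,0,0,0,0,0,0,0,0]'

```text
time: 13.22
position: [0.4849, -0.1501, 0.2484]
ee_rot: [-1.553, 0.276, -0.276]
force: [-0.7, 0.7, -2.0]
opening: 0.0233
```

>>> carry_out --steps '[0,1.5,0,0,0,0,0,0,1,0,0,0,0,0,0,0.8,0,0,0,0,0,0,0.6,0,0,0,0,0,0,0.5,0,0,0,0,0,0,0.4,0,0,0,0,0,0,0,0,0,0,0,0,0,0,0,0,0,0,0]'

```text
time: 13.88
position: [0.4849, -0.1501, 0.2439]
ee_rot: [-1.553, 0.276, -0.276]
force: [-1.3, 0.6, -1.4]
opening: 0.0236
```

>>> carry_out --steps '[0,0.4,0,0,0,0,0,0,0.4,0,0,0,0,0,0,0.3,0,0,0,0,0,0,0,0,0,0,0,0,0,0,0,0,0,0,0,0,0,0,0,0,0,0,0,0,0,0,0,0,0,0,0,0,0,0,0,0]'

```text
time: 14.55
position: [0.485, -0.1501, 0.2428]
ee_rot: [-1.553, 0.276, -0.276]
force: [-2.0, 1.5, -1.8]
opening: 0.0233
```

>>> carry_out --steps '[0,0.3,0,0,0,0,0,0,0.3,0,0,0,0,0,0,0,0,0,0,0,0,0,0,0,0,0,0,0,0,0,0,0,0,0,0,0,0,0,0,0,0,0,0,0,0,0,0,0,0,0,0,0,0,0,0,0]'

```text
time: 15.22
position: [0.4851, -0.1501, 0.2425]
ee_rot: [-1.553, 0.276, -0.276]
force: [-4.1, 3.2, 6.8]
opening: 0.0235
```

>>> carry_out --steps '[0,0,0,0,0,0,0.28,0,0,0,0,0,0,0.3,0,0,0,0,0,0,0.33,0,0,0,0,0,0,0.36,0,0,0,0,0,0,0.4,0,0,0,0,0,0,0.4,0,0,0,0,0,0,0.4,0,0,0,0,0,0,0.4]'

```text
time: 15.88
position: [0.485, -0.1501, 0.2423]
ee_rot: [-1.553, 0.276, -0.276]
force: [-0.5, 0.5, 0.4]
opening: 0.0366
```

```bash
python3 m.py 9|head -1
python3 - <<'E'
from h import *
c=np.load("scene9.npy",allow_pickle=True).item()
cv2.imwrite("pics/s9z.png",cv2.resize(c["frame"][220:325,180:270,::-1],None,fx=7,fy=7,interpolation=cv2.INTER_CUBIC)[:600])
E
```

```text
15.9333 [ 0.485  -0.1501  0.2423] 0.03648492111128613 [-0.54  0.52  0.49] grasp [ 0.485  -0.1501  0.0703]
```

View pics/s9z.png

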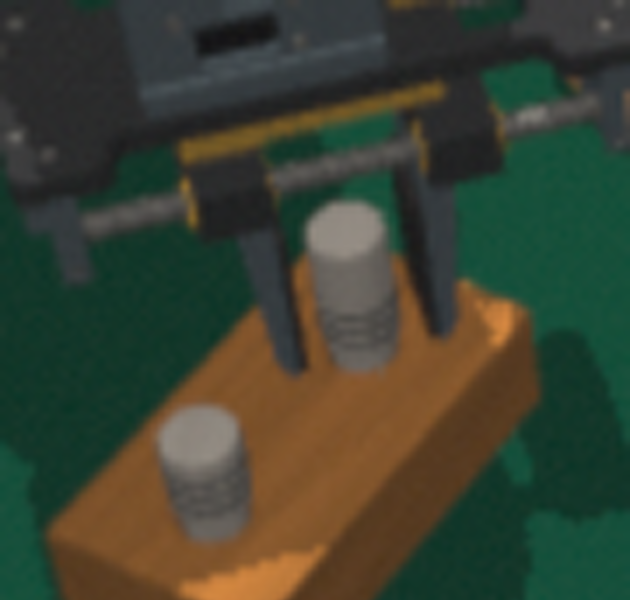

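Insert seated with its grip just above the block (foot of grip near (362,365)), and both fingers are clear. Retreating up, then toward +y so both cameras can see.

>>> carry_out --steps '[0,-3,0,0,0,0,0.4,0,-6,0,0,0,0,0.4,0,-10,0,0,0,0,0.4,0,-15,0,0,0,0,0.4,0,-20,0,0,0,0,0.4,0,-25,0,0,0,0,0.4,0,-30,0,0,0,0,0.4,0,-20,0,0,0,0,0.4]'

```text
time: 16.6
position: [0.4851, -0.1501, 0.3746]
ee_rot: [-1.554, 0.274, -0.278]
force: [-0.1, -0.8, -0.2]
opening: 0.0365
```

>>> carry_out --steps '[0,-10,10,0,0,0,0.4,0,-10,20,0,0,0,0.4,0,0,25,0,0,0,0.4,0,0,25,0,0,0,0.4,0,0,25,0,0,0,0.4,0,0,20,0,0,0,0.4,0,0,10,0,0,0,0.4,0,0,0,0,0,0,0.4]'

```text
time: 17.27
position: [0.5318, -0.0216, 0.3912]
ee_rot: [-1.553, 0.275, -0.274]
force: [-0.5, -0.1, -0.2]
opening: 0.0368
```

Run:
```python
from h import *
from scipy.optimize import least_squares
s=ctrl.read_state(); print(s["time"],s["position"],s["force"])
for n in("scene","top"):
    c=imaging.camera(n); cv2.imwrite(f"pics/{n}10.png",c["frame"][:,:,::-1])
    p=cloud(c).reshape(-1,3)
    q=p[(np.hypot(p[:,0]-.485,p[:,1]+.149)<.02)&(p[:,2]>.05)&(p[:,2]<.12)]
    if len(q): 
        t=q[q[:,2]>.085]; print(n,"insert top z",np.percentile(q[:,2],[50,80,90,98]).round(4),t.mean(0).round(4) if len(t) else "", len(q))
    r=np.hypot(p[:,0]-.542,p[:,1]-.2055); q=p[(r>.016)&(r<.024)&(p[:,2]>.075)&(p[:,2]<.11)]
    print(" collar z",np.median(q[:,2]) if len(q) else None,len(q))
    for lo,hi in((.046,.058),(.058,.072),(.072,.084)):
        q=p[(p[:,2]>lo)&(p[:,2]<hi)&(np.hypot(p[:,0]-.485,p[:,1]+.149)<.022)][:,:2]
        if len(q)>15: print(" axis",lo,least_squares(lambda o:np.hypot(*(q-o).T)-.012,[.485,-.149],loss="soft_l1",f_scale=.001).x.round(4),len(q))
```

```text
17.2667 [ 0.5318236  -0.02164433  0.39119394] [-0.53202748 -0.07247538 -0.1991955 ]
scene insert top z [0.0784 0.09   0.091  0.0926] [ 0.488  -0.1505  0.0899] 224
 collar z 0.09304496825596564 168
 axis 0.046 [ 0.4854 -0.1489] 44
 axis 0.058 [ 0.4855 -0.1491] 51
 axis 0.072 [ 0.4853 -0.149 ] 50
top insert top z [0.0899 0.092  0.0928 0.0942] [ 0.4844 -0.1495  0.0907] 121
 collar z 0.09353594835403878 222
```

View pics/scene10.png

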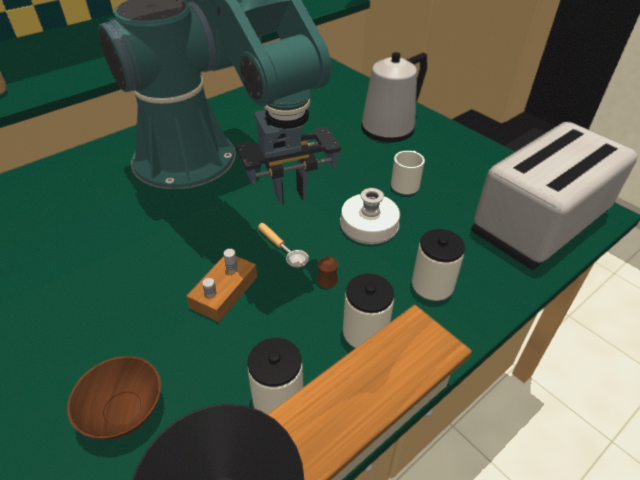

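View pics/top10.png

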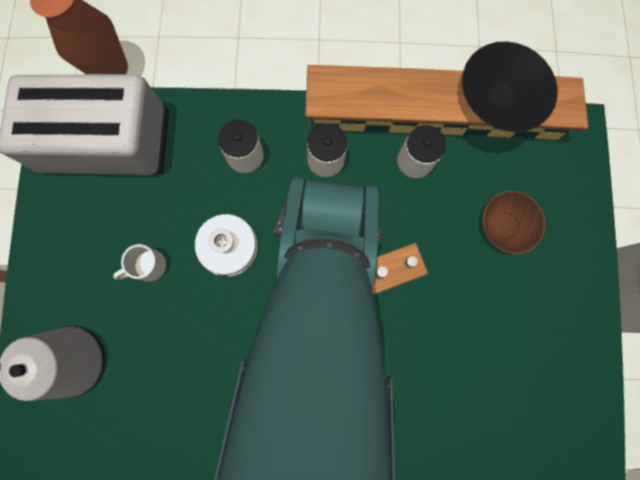

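```bash
python3 -c "
from bench import ticket
print(ticket.hand_in())"
```

```text
the job is handed in; nothing more can be done
None
```

The insert is out of the coupling and standing nipple down in the stand's free hole. The job is handed in after about 17 s of the 53 s allowed. No verdict was reported.

**What I did:** I pressed the collar to its stop with the fingers on either side of the grip, and the insert lifted. I then raised the fingers clear of the collar, gripped the insert and pulled it straight up. I lowered it into the free hole until it touched the floor, let go and moved the arm away.

**Last checks:**

| Check | Measured | Expected |
|---|---|---|
| Top of insert | z about 0.091 m | 0.091 m when fully home |
| Insert axis | (0.4854, -0.149), constant up the grip, so upright | Hole at about (0.485, -0.149) |
| Collar height | 0.093–0.0935 m | About 0.094 m before the job (sleeve fully forward) |

The spare, spoon, mill, mug and bowl look unmoved in the final pictures, though the arm hid the spoon and mill from the top camera. The gripper is clear of everything.

**What went less smoothly:**
- **Force at the stop:** the upward reading was about 20 N (about 21–22 N with the sideways part), slightly over the gentle 20 N but below the 25 N limit.
- **Force when seating:** the reading was about 7–9 N.
- **Refused move:** I mistyped the slow first part of the pull, so that call was refused. The next, somewhat faster one (4–8 mm per row) did the whole pull, and a picture afterwards showed the insert clear and the sleeve up.

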